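# Free the bayonet lid of a probe-station sample chamber and fit its light collar

## Robot

A 6-joint arm with a two-finger parallel gripper is mounted at the origin on the work surface. World frame = base frame: x ahead of the robot, y to its left, z up, the work surface at z = 0. Lengths are in m, angles in degrees, forces in N, time in s.
With the tool pointing down it reaches from about 0.35 to 0.875 m from the base axis. Payload 4.2 kg.
Tool frame: the origin (TCP) lies midway between the tips of the shut fingers; the grasp point (between the pads) lies 19 mm behind it; z points along the fingers, y is the line along which they close (so a half turn about z gives the same grasp; the last joint's range is limited). The gripper opens to 87 mm and grips with 3 to 60 N. Pads are 19 mm wide; open, the fingers measure 117 mm over their backs; the gripper's body (75 mm by 190 mm) begins 51 mm behind the grasp point.
Start: joints at [-56.459, 22.042, 0.453, 0, -68.411, -14.817], TCP at [0.201, -0.592, 0.223] pointing down, gripper open.
Joint ranges: [-179.83, 179.83], [-69.29, 118.12], [-61.27, 80.66], [-181.25, 117.63], [-171.15, -9.14], [-177.46, 177.46]. Speed limits (degrees/s): [159.86, 159.86, 180, 180, 180, 180].

## Interface

Orientations are given as [roll, pitch, yaw] about the fixed x, y, z axes, in that order (R = Rz(yaw) Ry(pitch) Rx(roll)).
In Python, from workcell import env gives the robot as it stands. The module is installed in compiled form; this text tells all that it offers. Calls block until the motion is done:
- env.goto(position, orientation): joint-space move of the TCP to a pose.
- env.move_straight(position, rotation=None, rate=0.15, force_limit=None): straight line of the TCP; rotation=None keeps the orientation; rate is the mean speed in m/s. With force_limit (N) it stops when the force on the tool has changed by that much, and returns True; else False.
- env.set_joints(angles): joint-space move.
- env.gripper_to(opening, grasp_force=None): opening from 0.0 (shut) to 1.0 (fully open); grasp_force is the grip in N (None keeps the last); returns when the fingers have stopped.
- env.dwell(seconds).
- env.inverse_kinematics(position, orientation): joint angles nearest the present ones, or None.
- env.read_state(): the state.
- env.grab_frame(name): name is "scene" or "top" or "wrist"; returns a dict with "image" (384x512x3 uint8, blue, green, red), "fx", "fy", "cx", "cy" (pixels), "position" and "orientation" of the camera in the world. Camera axes: x right, y up, looking along -z (the intrinsics and any distortion apply to the point x, -y, -z); pixel columns grow to the right and rows downward; lengths in m; the calibration is good to about 2 mm. A picture is of the moment at which its call begins. There is no depth.
A pose or a line that the arm cannot do raises env.Unreachable and nothing moves.
- env.close_job(): hands the job in; it is judged then, once.
Trained networks look in a picture, given as the dict that the camera call returned (one of the last four; its "shot" number tells which), for a name from the list of things; names that differ only in an ending like _2 or _b are one class to them, and where a whole thing is asked for, a point or a joint stands for the part that bears it (a point fixed in the world has none). Each returns a list of dicts, best first, with "score" (0 to 1); they miss things now and then, are a little off and sometimes report something else, mostly with a low value. They report only what shows in the picture. A call takes as long as a camera call. They do not tell look-alikes from the thing itself.
- env.search_frame(picture, thing): "xyz" ([x, y, z] in m, in world coordinates, good to about 4 mm: the middle of the surface that is visible of it).
- env.trace(picture, thing): "mask" (384x512 bool, what is visible of it).
The state is a dict: "clock": time; "joint_positions": joint angles; "qvel": joint speeds; "joint_torque": joint torques, N m; "position": TCP position; "tool_rot": TCP orientation; "force": force on the tool from outside, world axes, zero at the start; "wrist_torque": the same for the moment, N m; "opening": opening from 0.0 (shut) to 1.0 (fully open); "finger_force": force on a finger pad.
Only numpy, scipy, OpenCV 4.12 (cv2) and the standard library are available. Lean on these libraries where they do the work, as an engineer would, in place of code of your own. Each camera call takes 0.05 s, during which the arm holds its last target. There are 200 camera calls.

## Task

Get the brass sample chamber on the rotary stage ready for viewing: its lid has been turned to catch, so take it by the blue knob, feel it round anticlockwise (seen from above) until it comes free, lift it off and set it down gently, knob up, in the aluminium tray. Then push the black collar down over the chamber's bare neck until it sits fully home on the brass shoulder. Do not wrench the lid: the stage only stands on the bench and must keep its place, and so must the two probe positioners, the spare objective and the bubble level.

Things in the scene. Friction and masses are not known exactly. Their poses are not given: they have to be found in the camera images.
- stage: rotary stage, loose on the bench (4 kg with its chamber): black base plate 160 x 160 x 12 mm, drum, steel disc 124 mm across (top 48 mm above the bench), white disc 92 mm across (top at 58 mm), then the brass chamber. Origin: centre of the underside, z up. Disc and chamber are clamped at an unknown angle to the base plate, so its yaw does not tell where the chamber's notches are
- shoulder (a point): on the chamber's axis at the height of its brass shoulder, 76 mm above the bench: the flat step, 76 mm across, on which the collar has to sit. The neck above it is 53.5 mm across and 28 mm high, so the collar has about 1.4 mm of clearance all round
- rim (a point): on the chamber's axis, at the height of the neck's rim, 104 mm above the bench. The mouth has three inward tabs 4 mm thick, flush with the rim, and between them three notches 120 degrees apart, hidden under the lid. The lid was dropped in through the notches, then turned clockwise by 15 to 85 degrees: turned back by as much it comes free, over some 15 degrees, then it catches again
- lid: steel bayonet lid, 190 g: plate 58 mm across, 10 to 15 mm above the origin, lying on the rim; below it a skirt 34 mm across with three lugs at its foot; above it the knob. Origin: centre of the skirt's underside (10 mm below the rim when closed), z up. The lugs catch under the tabs after 2 mm of lift unless they stand in the notches. It turns easily and can stand on its skirt
- knob (a point): middle of the gripping part of the lid's knob: a knurled round knob 24 mm across, from 19 to 47 mm above the lid's origin; this point is 38 mm above the lid's origin (23 mm above the top of the plate). It slips in a weak grip when the lid catches, so grip it firmly (80 N is safe)
- collar: black light collar, a plain rigid tube standing upright: 63 mm outside, 56.4 mm bore, 46 mm high, 110 g, open at both ends and the same either way up. Origin: centre of its lower end, z along its axis
- tray: square aluminium tray fixed to the bench, 110 x 110 mm outside, walls 4 mm thick and 14 mm high, its inner floor 4 mm above the bench. Origin: centre of its underside
- probe_left: black probe positioner (bystander, 0.9 kg) with steel thumb screws and a brass probe pointing at the chamber, about 62 x 60 mm on the bench and 96 mm high. Origin: centre of its underside
- probe_right: the other probe positioner (bystander), the same
- objective: spare black microscope objective standing on the bench (bystander), 34 mm across, 58 mm high. Origin: centre of its underside
- level: round bubble level with a green window lying on the bench (bystander), 44 mm across, 12 mm high. Origin: centre of its underside
There are look-alikes about, which are no part of the job. Leave any orange look-alike of the collar alone.

How it is judged (in metres and radians):
On the way, in this order (a step that is already met when the one before it is completed fails the run):
1. the lid is lifted clear of the chamber in the gripper (z of lid in the frame of rim above 0.02 m and contact force between the fingers and lid above 0.5 N), for 0.2 s.
2. the lid is set down, still held: upright in the tray within 5 mm of its floor (x of lid in the frame of tray between -0.04 and 0.04 m and y of lid in the frame of tray between -0.04 and 0.04 m and z of lid in the frame of tray below 0.009 m and angle between lid's own z axis and vertical below 0.15 rad and contact force between the fingers and lid above 0.5 N), for 0.05 s.
3. the collar is guided onto the neck in the gripper, its lower end at least 5 mm below the rim (horizontal distance between collar and rim below 0.005 m and z of collar in the frame of rim between -0.03 and -0.005 m and contact force between the fingers and collar above 0.5 N), for 0.05 s.
At the end, for the whole second after the job is handed in: The lid stands knob up and still in the tray, its axis within 40 mm of the tray's centre along each side; the collar is at rest on the chamber's shoulder to within 2.5 mm, upright and round the neck (x of lid in the frame of tray between -0.04 and 0.04 m and y of lid in the frame of tray between -0.04 and 0.04 m and z of lid in the frame of tray below 0.007 m and angle between lid's own z axis and vertical below 0.1 rad and linear speed of each of lid, collar below 0.01 m/s and z of collar in the frame of shoulder between -0.003 and 0.0025 m and horizontal distance between collar and shoulder below 0.004 m and angle between collar's own z axis and vertical below 0.06 rad); the robot touches nothing.
It fails at once if the stage is shifted by more than 10 mm or tipped (distance of stage from where it was at the start of the episode above 0.01 m or angle between stage's own z axis and vertical above 0.05 rad).
It fails at once if a probe positioner is shifted by more than 8 mm (distance of any of probe_left, probe_right from where it was at the start of the episode above 0.008 m).
It fails at once if the objective or the level is shifted by more than 15 mm or tipped over (distance of any of objective, level from where it was at the start of the episode above 0.015 m or angle between objective's own z axis and vertical above 0.5 rad).
It fails at once if the lid is tipped on its side (angle between lid's own z axis and vertical above 0.8 rad).
It also fails if it takes over 64 s, if anything falls off the work surface, if the arm or the gripper's body presses on something with over 40 N, if the wrist force passes 120 N, or if a joint passes its speed limit or range.

## Working session

There is one attempt and no reset: what is moved stays moved. The work goes in short steps, each a Python script; the robot and the scene stay as the last script left them, time stands still between calls to the robot, and variables do not carry over. Pictures are saved under pics/ and viewed, at most 10 in all, crops included, and the job is handed in when it is done.

```bash
mkdir -p pics
cat > h.py <<'E'
from workcell import env
import numpy as np, cv2
from scipy.spatial.transform import Rotation as R
def camR(f):
    o=np.array(f["orientation"],float)
    return R.from_euler('xyz',o,degrees=True).as_matrix() if o.size==3 else o.reshape(3,3)
def proj(f,p):
    c=camR(f).T@(np.array(p,float)-f["position"]); return np.array([f["cx"]+f["fx"]*c[0]/-c[2], f["cy"]-f["fy"]*c[1]/-c[2]])
def ray(f,u,v,z):
    d=camR(f)@np.array([(u-f["cx"])/f["fx"],-(v-f["cy"])/f["fy"],-1.]); p=np.array(f["position"],float)
    return p+d*(z-p[2])/d[2]
E
python3 - <<'E'
from h import *
fs={}
for n in("scene","top"):
    f=env.grab_frame(n);fs[n]=f;cv2.imwrite(f"pics/{n}0.png",f["image"])
    print(n,{k:v for k,v in f.items() if k!="image"})
    for t in("stage","lid","knob","collar","tray","probe_left","objective","level"):
        for d in env.search_frame(f,t)[:4]: print(t,np.round(d["xyz"],3),round(d["score"],2))
print(env.read_state())
E
```

```text
scene {'fx': 470.19873434642165, 'fy': 470.19873434642165, 'cx': 254.5850727718232, 'cy': 188.73092976401543, 'position': array([ 1.41880185, -0.06590996,  0.94067201]), 'orientation': array([44.20658336,  1.03071651, 84.3332322 ]), 'shot': 1}
stage [ 0.627 -0.05   0.02 ] 0.85
stage [ 0.68  -0.35   0.012] 0.68
lid [ 0.592 -0.05   0.108] 0.54
knob [ 0.592 -0.051  0.111] 0.69
knob [ 0.627 -0.051  0.017] 0.31
collar [0.507 0.33  0.031] 0.83
collar [0.489 0.226 0.025] 0.6
tray [ 0.437 -0.226  0.004] 0.84
tray [ 0.68  -0.35   0.008] 0.33
tray [ 0.623 -0.048  0.022] 0.2
probe_left [0.721 0.116 0.055] 0.93
objective [0.663 0.362 0.033] 0.53
level [ 0.678 -0.352  0.01 ] 0.56
level [0.487 0.227 0.027] 0.27
top {'fx': 376.3174452517221, 'fy': 376.3174452517221, 'cx': 250.0438444722914, 'cy': 197.51707042864643, 'position': array([0.43056985, 0.01293493, 1.17941264]), 'orientation': array([  8.46839302,   0.17216292, -90.88254935]), 'shot': 2}
stage [ 0.573 -0.044  0.024] 0.9
stage [0.656 0.357 0.045] 0.16
lid [ 0.587 -0.05   0.113] 0.84
knob [ 0.587 -0.048  0.109] 0.8
collar [0.508 0.334 0.034
[... 203 characters left out ...]
.078] 0.39
{'clock': 0.9, 'joint_positions': array([-5.64599485e+01,  2.20402018e+01,  4.53756606e-01, -1.26380381e-03,
       -6.84124919e+01, -1.48170530e+01]), 'qvel': array([-0.06463137, -0.00963644, -0.03059471, -0.08831597, -0.09451468,
        0.0033463 ]), 'joint_torque': array([-5.01374780e-04, -3.90453494e+01,  1.87623864e+01,  4.22427446e+00,
        1.56411657e-02, -2.66091507e-05]), 'position': array([ 0.20064637, -0.59189272,  0.22257012]), 'tool_rot': array([-1.79999273e+02,  1.40788972e-03, -1.61277466e+02]), 'force': array([ 0.72812967, -0.54862609, -0.09178474]), 'wrist_torque': array([0.03741647, 0.04825197, 0.00274098]), 'finger_force': 0.0, 'opening': 1.0006445315996266}
```

```bash
python3 -c "
import cv2,numpy as np
a=cv2.imread('pics/scene0.png');b=cv2.imread('pics/top0.png')
cv2.imwrite('pics/ab.png',cv2.resize(np.vstack([a,b]),(400,600)))"
```

```text
(no output)
```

View pics/top0.png

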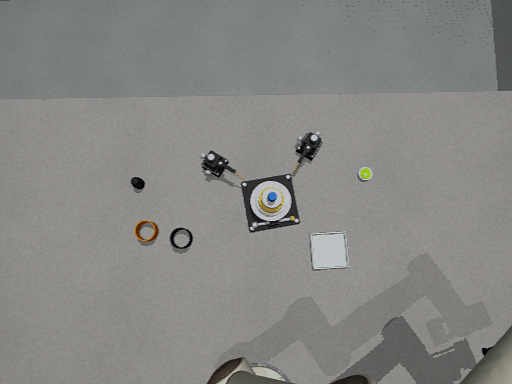

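View pics/scene0.png

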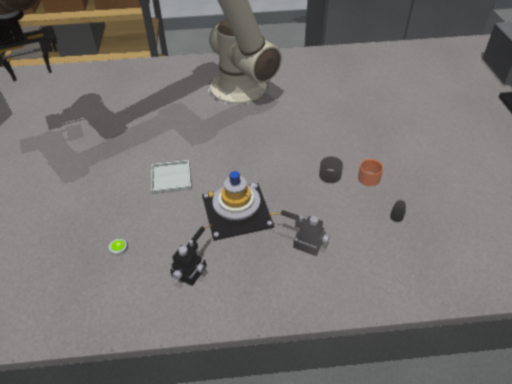

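The top view shows the lid knob at (271,197), tray (329,251), black collar (181,238), the orange look-alike (147,231), and probes at (214,163) and (308,146). The scene view agrees.

Run:
```python
from h import *
P=[0.587,-0.049,0.30]
for y in range(-180,180,30):
    q=env.inverse_kinematics(P,[180,0,y]); print(y,None if q is None else np.round(q,1))
env.goto(P,[180,0,-90])
f=env.grab_frame("wrist");cv2.imwrite("pics/w1.png",f["image"])
print({k:v for k,v in f.items() if k!="image"})
for t in("lid","knob","stage","tray"):
    for d in env.search_frame(f,t)[:2]: print(t,np.round(d["xyz"],4),round(d["score"],2))
s=env.read_state();print(s["clock"],s["position"],s["tool_rot"],s["joint_positions"],s["force"])
```

```text
-180 [  11.    16.1    2.8   -0.   -76.7 -101. ]
-150 [ 11.   16.1   2.8   0.  -76.7 -71. ]
-120 [ 11.   16.1   2.8   0.  -76.7 -41. ]
-90 [ 11.   16.1   2.8   0.  -76.7 -11. ]
-60 [ 11.   16.1   2.8   0.  -76.7  19. ]
-30 [ 11.   16.1   2.8   0.  -76.7  49. ]
0 [ 11.   16.1   2.8   0.  -76.7  79. ]
30 [ 11.   16.1   2.8   0.  -76.7 109. ]
60 [ 11.   16.1   2.8   0.  -76.7 139. ]
90 [ 11.   16.1   2.8   0.  -76.7 169. ]
120 [  11.    16.1    2.8    0.   -76.7 -161. ]
150 [  11.    16.1    2.8   -0.   -76.7 -131. ]
{'fx': 298.07938976127787, 'fy': 298.07938976127787, 'cx': 260.81714939157445, 'cy': 195.86890149284568, 'position': array([ 0.58786971, -0.12530183,  0.46215592]), 'orientation': array([-1.58668451e+01,  1.40799774e-02,  1.79896832e+02]), 'shot': 3}
lid [ 0.5873 -0.0501  0.107 ] 0.84
knob [ 0.5889 -0.0508  0.1082] 0.65
stage [ 0.5885 -0.0696  0.0274] 0.75
tray [ 0.4355 -0.2203  0.0028] 0.82
3.5333 [ 0.5869379  -0.04950692  0.29991949] [ 1.79990593e+02 -2.18715207e-03 -9.00489797e+01] [ 1.09202998e+01  1.60825379e+01  2.78583212e+00  3.66957642e-04
 -7.67129459e+01 -1.09693640e+01] [ 0.52393902 -0.48385292  0.58738568]
```

View pics/w1.png

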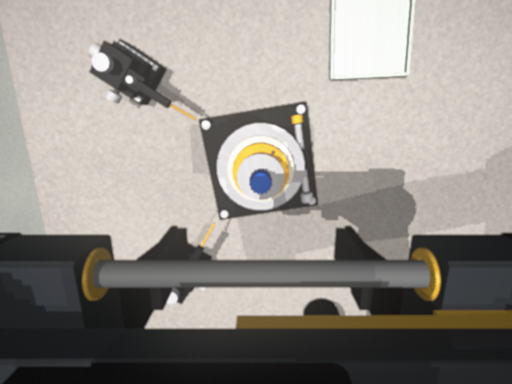

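Wrist view: blue knob at (261,181), the probes' brass tips are around (195,115) and (208,235), and the tray is upper right. I'll fit cylinder silhouettes for precise knob and collar centres.

```bash
cat >> h.py <<'E'
from scipy.optimize import minimize
def sil(f,x,y,r,z0,z1):
    a=np.linspace(0,2*np.pi,60)
    p=np.array([proj(f,[x+r*np.cos(t),y+r*np.sin(t),z]) for z in(z0,z1) for t in a])
    h=cv2.convexHull((p*16).round().astype(np.int32))
    m=np.zeros((384*4,512*4),np.uint8); cv2.fillConvexPoly(m,((p:=cv2.convexHull(p.astype(np.float32)))*4+1.5).round().astype(np.int32),1)
    return cv2.resize(m.astype(np.float32),(512,384),interpolation=cv2.INTER_AREA)
def fit(f,mask,g,r,z0,z1):
    m=mask.astype(np.float32)
    c=lambda p:1-np.minimum(s:=sil(f,p[0],p[1],r,z0,z1),m).sum()/np.maximum(s,m).sum()
    o=minimize(c,g[:2],method="Nelder-Mead",options=dict(initial_simplex=np.array([g[:2],[g[0]+.008,g[1]],[g[0],g[1]+.008]]),xatol=1e-4,fatol=1e-4))
    return o.x,1-o.fun
def blue(f):
    h=cv2.cvtColor(f["image"],cv2.COLOR_BGR2HSV); m=cv2.inRange(h,(105,120,40),(130,255,255))
    n,l,s,_=cv2.connectedComponentsWithStats(m); return l==1+s[1:,4].argmax()
E
python3 - <<'E'
from h import *
K=[.588,-.05]
for n in("top","wrist"):
    f=env.grab_frame(n); b=blue(f); print(n,b.sum(),fit(f,b,K,.012,.113,.141))
env.goto([.588,-.05,.22],[180,0,-90])
f=env.grab_frame("wrist"); b=blue(f); print("near",b.sum(),fit(f,b,K,.012,.113,.141))
cv2.imwrite("pics/w2.png",f["image"])
f=env.grab_frame("top");
for d in env.trace(f,"collar")[:3]:
    m=d["mask"]; v,u=np.nonzero(m); print("collar",d["score"],m.sum(),u.mean(),v.mean(),f["image"][m].mean(0),fit(f,m,ray(f,u.mean(),v.mean(),.03),.0315,0,.046))
for d in env.trace(f,"tray")[:1]:
    v,u=np.nonzero(d["mask"]); r=cv2.minAreaRect(np.c_[u,v].astype(np.float32)); print("tray",r,ray(f,*r[0],.007))
    print([ray(f,*c,.014)[:2].round(3) for c in cv2.boxPoints(r)])
print(env.read_state()["clock"])
E
```

```text
top 35 (array([ 0.59060156, -0.05060937]), np.float64(0.4810996651649475))
wrist 328 (array([ 0.58790723, -0.04926123]), np.float64(0.7186087965965271))
near 553 (array([ 0.58888482, -0.0488443 ]), np.float64(0.6955428123474121))
collar 0.76 214 146.07943925233644 229.3551401869159 [ 22.39719626  67.79906542 113.5046729 ] (array([0.5062751 , 0.33265275]), np.float64(0.48716461658477783))
collar 0.5 49 173.59183673469389 234.3673469387755 [14.97959184 14.73469388 14.85714286] (array([0.49675453, 0.2475709 ]), np.float64(0.12109977006912231))
tray ((329.25518798828125, 250.06207275390625), (37.03828430175781, 36.54001235961914), 85.2363510131836) [ 0.43748651 -0.22794749  0.007     ]
[array([ 0.49 , -0.168]), array([ 0.498, -0.281]), array([ 0.385, -0.284]), array([ 0.378, -0.173])]
4.25
```

View pics/w2.png

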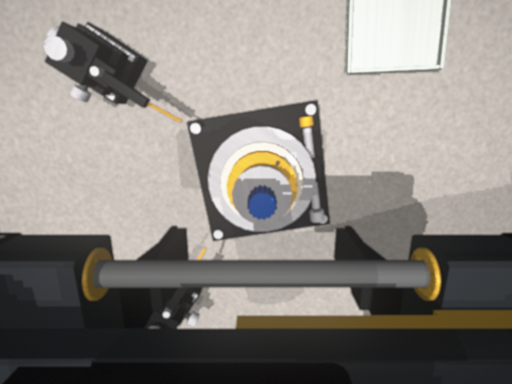

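The closer view puts the knob at (262,203), with free space for the fingers on either side. Going in to grip, softly first.

Run:
```python
from h import *
def st(t):
    s=env.read_state();print(t,round(s["clock"],2),s["position"].round(4),s["force"].round(2),s["wrist_torque"].round(2),round(s["opening"],3),round(s["finger_force"],1))
env.gripper_to(0.6)
print(env.move_straight([.5885,-.049,.114],rate=.1,force_limit=8)); st("down")
env.gripper_to(0.0,4); st("soft")
env.gripper_to(0.0,15); st("mid")
f=env.grab_frame("wrist"); cv2.imwrite("pics/w3.png",f["image"])
```

```text
False
down 6.33 [ 0.589  -0.049   0.1148] [0.13 0.08 0.31] [0.06 0.09 0.01] 0.601 0.0
soft 6.94 [ 0.5882 -0.049   0.1141] [-0.88  0.56  0.7 ] [0.11 0.43 0.  ] 0.274 4.0
mid 7.16 [ 0.5882 -0.049   0.1141] [-2.    0.54  1.87] [ 0.13  0.63 -0.04] 0.268 15.0
```

```bash
cat > turn.py <<'E'
from h import *
def st(t):
    s=env.read_state();print(t,round(s["clock"],2),s["position"].round(4),s["force"].round(2),s["wrist_torque"].round(2),round(s["opening"],3),round(s["finger_force"],1))
    return s
env.gripper_to(0.0,60); s=st("firm")
p0=s["position"].copy(); p0[2]=.1142; q=s["joint_positions"].copy(); 
a=0
for d in [10]+[7]*14:
    for k in range(1 if d<8 else 2):
        a+=d/(1 if d<8 else 2); r=env.move_straight(p0,[180,0,-90+a],rate=.05)
    s1=env.read_state()
    hit=env.move_straight(p0+[0,0,.005],rate=.03,force_limit=8)
    s2=st((a,hit,"turnF",s1["force"].round(1),"Tz",s1["wrist_torque"][2].round(2)))
    if not hit: break
    env.move_straight(p0,rate=.03)
    if abs(s1["wrist_torque"][2])>1.5: print("stop torque");break
E
python3 turn.py
```

```text
firm 7.42 [ 0.5882 -0.049   0.1141] [-2.9   0.83  2.79] [0.2  0.94 0.02] 0.264 60.0
(10.0, True, 'turnF', array([ 1.3, -0.2,  0.2]), 'Tz', np.float64(-0.04)) 8.13 [ 0.5863 -0.0489  0.1153] [ 0.26 -0.15 -2.76] [ 0.02  0.06 -0.07] 0.258 60.0
(17.0, True, 'turnF', array([-0.3, -0.1,  0.7]), 'Tz', np.float64(0.01)) 8.87 [ 0.5864 -0.0489  0.1153] [-0.5  -0.18 -1.93] [ 0.05 -0.09 -0.04] 0.262 60.0
(24.0, True, 'turnF', array([ 0.7, -0.2, -1.3]), 'Tz', np.float64(0.03)) 9.6 [ 0.5864 -0.0489  0.1153] [ 0.78 -0.71 -1.45] [ 0.11 -0.22  0.  ] 0.261 60.0
(31.0, True, 'turnF', array([-0.8, -0.2, -0.6]), 'Tz', np.float64(0.02)) 10.33 [ 0.5866 -0.0489  0.1155] [ 1.16  0.31 -1.7 ] [ 0.18 -0.24  0.01] 0.258 60.0
(38.0, True, 'turnF', array([-0.3, -0.4, -0.7]), 'Tz', np.float64(0.01)) 11.07 [ 0.5868 -0.049   0.1162] [ 0.58  0.41 -2.91] [ 0.19 -0.21  0.03] 0.26 60.0
(45.0, False, 'turnF', array([ 0.4, -0.2, -0.2]), 'Tz', np.float64(0.02)) 11.92 [ 0.5881 -0.049   0.1191] [ 0.22  0.61 -2.01] [-0.01  0.14  0.03] 0.264 60.0
```

Run:
```python
from h import *
exec(open("turn.py").read().split("env.gripper_to")[0].split("\n",1)[1])
s=env.read_state(); p=s["position"]; 
print(env.move_straight([p[0],p[1],.165],rate=.06,force_limit=10)); s=st("up")
if s["position"][2]>.16 and s["opening"]>.2:
    f=env.grab_frame("wrist"); cv2.imwrite("pics/w4.png",f["image"])
    env.move_straight([.437,-.226,.165],rotation=[180,0,-45],rate=.2)
    f=env.grab_frame("wrist")
    for d in env.trace(f,"tray")[:1]:
        v,u=np.nonzero(d["mask"]); print("tray",ray(f,u.mean(),v.mean(),.006),d["score"])
    for d in env.search_frame(f,"tray")[:1]: print(d)
    env.move_straight([.437,-.226,.045],rate=.12,force_limit=10)
    print(env.move_straight([.437,-.226,.020],rate=.025,force_limit=4)); st("set")
    f=env.grab_frame("wrist"); cv2.imwrite("pics/w5.png",f["image"])
```

```text
False
up 12.83 [ 0.5877 -0.049   0.1646] [ 0.44  0.26 -2.27] [0.02 0.11 0.02] 0.259 60.0
tray [ 0.44883905 -0.23640668  0.006     ] 0.78
{'xyz': [0.4496, -0.2388, 0.0027], 'score': 0.59}
True
set 16.28 [ 0.4368 -0.2259  0.0241] [0.03 0.05 5.08] [ 0.12  0.22 -0.07] 0.261 60.0
```

View pics/w5.png

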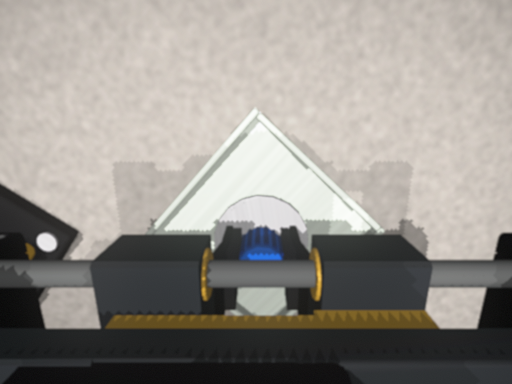

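The picture shows the lid upright, its plate inside the tray's walls (plate top near (262,200), tray corner at (256,110)). The height of 24.1 mm matches the tray floor. Releasing, then viewing the bare neck and the collar.

Run:
```python
from h import *
exec(open("turn.py").read().split("env.gripper_to")[0].split("\n",1)[1])
env.gripper_to(0.5); env.dwell(.1)
env.move_straight([.437,-.226,.16],rate=.15); st("off")
env.goto([.588,-.049,.24],[180,0,-90]); env.dwell(.15)
f=env.grab_frame("wrist"); cv2.imwrite("pics/w6.png",f["image"])
for P in([.588,-.049,.104],[.588,-.049,.076]): print("expect",proj(f,P))
import pickle; pickle.dump(f,open("w6.pkl","wb"))
env.gripper_to(1.0)
env.goto([.49,.226,.22],[180,0,-90]); env.dwell(.15)
f=env.grab_frame("wrist"); cv2.imwrite("pics/w7.png",f["image"]); pickle.dump(f,open("w7.pkl","wb"))
for d in env.trace(f,"collar")[:3]:
    m=d["mask"]; v,u=np.nonzero(m); print("collar",d["score"],m.sum(),u.mean(),v.mean(),f["image"][m].mean(0),fit(f,cv2.morphologyEx(m.astype(np.uint8),cv2.MORPH_CLOSE,np.ones((41,41))),ray(f,u.mean(),v.mean(),.03),.0315,0,.046))
st("c")
a=cv2.imread("pics/w6.png")[60:330];b=cv2.imread("pics/w7.png")[60:330]; cv2.imwrite("pics/w67.png",np.vstack([a,b]))
```

```text
off 18.18 [ 0.4363 -0.2258  0.1591] [-0.41  0.39  0.41] [-0.02  0.18  0.01] 0.499 0.0
expect [261.17573504 188.25341371]
expect [261.12891229 182.04171754]
collar 0.86 1282 270.213728549142 180.69266770670828 [60.96411856 63.61232449 66.46021841] (array([0.4813444 , 0.22577301]), np.float64(0.9758407473564148))
collar 0.69 814 250.54791154791155 240.21621621621622 [ 53.08599509 103.58845209 174.79238329] (array([0.50431942, 0.3232807 ]), np.float64(0.5317458510398865))
c 21.78 [0.4905 0.2251 0.22  ] [ 0.04  0.15 -0.01] [0.08 0.15 0.04] 1.001 0.0
```

View pics/w67.png

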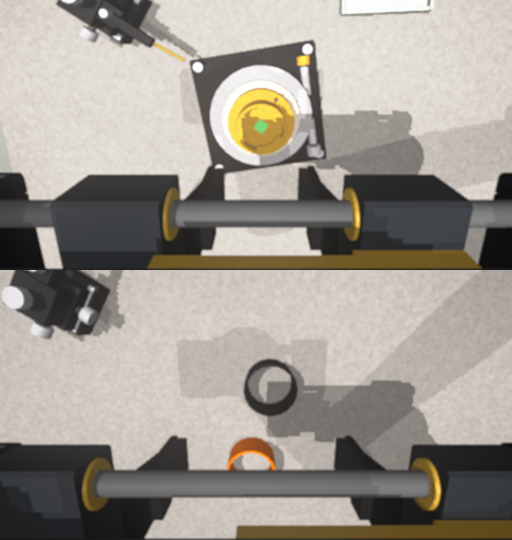

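Top half: bare brass neck at about (261,183) full-frame. Bottom half: black collar at (270,176), alone except for the orange one beyond it. Fitting the brass outline and picking the collar.

```bash
cat > br.py <<'E'
from h import *
def brass(f,g=(.588,-.049)):
    h=cv2.cvtColor(f["image"],cv2.COLOR_BGR2HSV); m=cv2.inRange(h,(14,110,40),(34,255,255))
    c=proj(f,[*g,.09]); y,x=np.mgrid[:384,:512]; m[np.hypot(x-c[0],y-c[1])>60]=0
    m=cv2.morphologyEx(cv2.morphologyEx(m,cv2.MORPH_CLOSE,np.ones((15,15))),cv2.MORPH_OPEN,np.ones((5,5))).astype(np.float32)
    S=lambda p:np.maximum(sil(f,*p,.038,.066,.076),sil(f,*p,.02675,.076,.104))
    c=lambda p:1-np.minimum(s:=S(p),m).sum()/np.maximum(s,m).sum()
    o=minimize(c,g,method="Nelder-Mead",options=dict(initial_simplex=np.array([g,[g[0]+.008,g[1]],[g[0],g[1]+.008]]),xatol=1e-4,fatol=1e-4))
    return o.x,1-o.fun,m.sum()
E
python3 - <<'E'
from br import *; import pickle
print(brass(pickle.load(open("w6.pkl","rb"))))
exec(open("turn.py").read().split("env.gripper_to")[0].split("\n",1)[1])
env.goto([.4815,.2258,.12],[180,0,-90])
print(env.move_straight([.4815,.2258,.019],rate=.1,force_limit=8)); st("down")
env.gripper_to(0.0,25); st("grip")
f=env.grab_frame("wrist"); cv2.imwrite("pics/w8.png",f["image"])
env.move_straight([.4815,.2258,.18],rate=.15); st("up")
E
```

```text
(array([ 0.5881571, -0.0484729]), np.float64(0.003920614719390869), np.float32(860880.0))
False
down 23.43 [0.482  0.2262 0.0197] [0.06 0.38 0.55] [ 0.02  0.14 -0.02] 0.999 0.0
grip 23.98 [0.4813 0.2257 0.0192] [-1.98  0.32  2.4 ] [ 0.07  0.59 -0.04] 0.725 25.0
up 25.25 [0.4809 0.2254 0.1789] [ 0.07  0.59 -0.68] [ 0.06  0.13 -0.04] 0.726 25.0
```

```bash
sed -i 's/astype(np.float32)$/astype(np.float32)\/255/' br.py
python3 - <<'E'
from br import *; import pickle
f=pickle.load(open("w6.pkl","rb")); print(brass(f))
f7=pickle.load(open("w7.pkl","rb")); p,i=brass(f)[:2]
o=f["image"].copy()
for z,r in((.076,.038),(.104,.02675)):
    q=np.array([proj(f,[p[0]+r*np.cos(t),p[1]+r*np.sin(t),z]) for t in np.linspace(0,6.3,80)])
    cv2.polylines(o,[(q*16).astype(np.int32)],True,(0,0,255) if r<.03 else (255,0,0),1,shift=4)
cv2.imwrite("pics/fit.png",cv2.resize(np.hstack([f["image"][120:240,200:330],o[120:240,200:330]]),None,fx=3,fy=3,interpolation=cv2.INTER_CUBIC))
E
```

```text
(array([ 0.58838556, -0.04786478]), np.float64(0.9433207511901855), np.float32(3376.0))
```

View pics/fit.png

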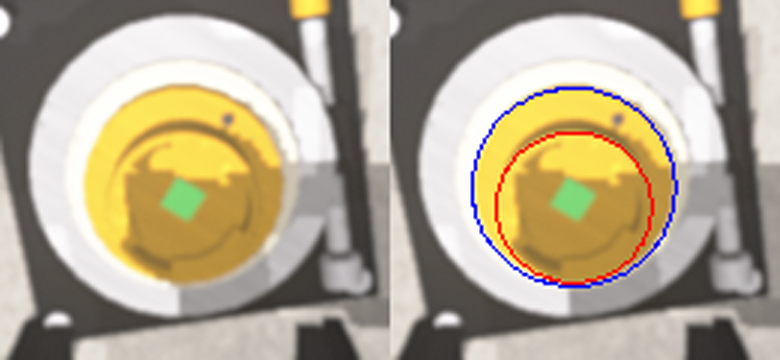

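The red and blue circles overlay the neck rim and shoulder within about 0.5 mm, so the axis is about (0.5883, -0.0483). Guiding the collar on with force feedback.

```bash
cat > ins.py <<'E'
from br import *
exec(open("turn.py").read().split("env.gripper_to")[0].split("\n",1)[1])
C=np.array([.5883,-.0483])
env.move_straight([*C,.179],rotation=[180,0,-90],rate=.2)
env.move_straight([*C,.130],rate=.1,force_limit=8); st("above")
offs=[(0,0)]+[(.0012*np.cos(t),.0012*np.sin(t)) for t in np.arange(0,6.2,np.pi/3)+np.pi/2]+[(.0022*np.cos(t),.0022*np.sin(t)) for t in np.arange(0,6.2,np.pi/4)+np.pi/2]
ok=False
for o in offs:
    c=C+o
    env.move_straight([*c,.1255],rate=.05)
    hit=env.move_straight([*c,.112],rate=.03,force_limit=5); s=st((np.round(o,4),hit))
    if s["position"][2]<.1165: ok=True;break
    if s["clock"]>45: break
print(ok)
E
python3 ins.py
```

```text
above 27.52 [ 0.5888 -0.0481  0.1304] [-0.05  0.64 -0.55] [0.03 0.08 0.02] 0.728 25.0
(array([0, 0]), False) 28.37 [ 0.5883 -0.0483  0.1119] [ 0.01  0.41 -0.71] [0.04 0.11 0.03] 0.726 25.0
True
```

Run:
```python
from br import *
exec(open("turn.py").read().split("env.gripper_to")[0].split("\n",1)[1])
env.dwell(.1)
print(env.move_straight([.5883,-.0483,.0915],rate=.03,force_limit=12)); st("home")
f=env.grab_frame("wrist"); cv2.imwrite("pics/w9.png",f["image"])
```

```text
True
home 29.03 [ 0.5881 -0.0483  0.0952] [-0.79  1.35  3.67] [ 0.18  0.39 -0.01] 0.73 25.0
```

Run:
```python
from br import *
exec(open("turn.py").read().split("env.gripper_to")[0].split("\n",1)[1])
env.gripper_to(0.9); st("open")
env.move_straight([.5883,-.0483,.24],rate=.15); env.dwell(.2); st("up")
w=env.grab_frame("wrist"); t=env.grab_frame("scene")
c=proj(t,[.51,-.13,.05]).astype(int)
a=cv2.resize(t["image"][c[1]-90:c[1]+90,c[0]-130:c[0]+130],(512,354))
o=w["image"].copy()
for z in(.076,.122):
    q=np.array([proj(w,[.5883+.0315*np.cos(k),-.0483+.0315*np.sin(k),z]) for k in np.linspace(0,6.3,80)])
    cv2.polylines(o,[(q*16).astype(np.int32)],True,(0,0,255),1,shift=4)
b=cv2.resize(o[120:255,170:365],(354,245))
im=np.zeros((599,512,3),np.uint8); im[:354]=a; im[354:,:354]=b; cv2.imwrite("pics/fin.png",im)
```

```text
open 29.69 [ 0.5873 -0.0484  0.0942] [ 0.16 -0.45 -0.24] [ 0.05  0.13 -0.01] 0.903 0.0
up 31.02 [ 0.588  -0.0483  0.239 ] [-0.21  0.9   1.07] [-0.02  0.09  0.  ] 0.903 0.0
```

View pics/fin.png

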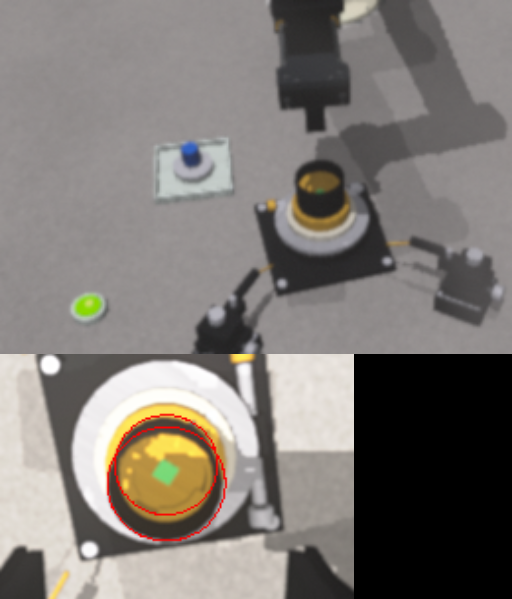

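The upper part shows the lid standing knob up in the tray and the collar upright on the chamber. In the lower part, the seated outline I projected (top at 122 mm) matches the collar. The stop height was 95.2 − 19.2 = 76.0 mm, which is fully home.

```bash
python3 -c "
from workcell import env
print(env.close_job())"
```

```text
the job is handed in; nothing more can be done
None
```

I handed the job in after about 31 s of the 64 s: the lid came free at about 45° and stands knob up in the tray, and the collar stopped 76.0 mm above the bench, fully home on the shoulder; no verdict was returned.

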